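# Index the hub fixture one notch to the yellow marker

## Task

Bring the next stud of the wheel hub under the dial gauge: with the shut fingertips, gently press down the orange plunger cup on the indexing fixture, and while it is pressed push it round with the turntable to the next notch, the one beside the yellow marker; then let it spring up fully so that it locks there, and move clear. Do not grip, lift or knock anything: the copper dust cap resting on the hub and all the loose parts about stay as they are.

Things in the scene. Friction and masses are not known exactly. Their poses are not given: they have to be found in the camera images.
- fixture: Fixture, bolted down: round dark base plate, 336 mm across, 12 thick; a fixed aluminium ring (173 mm across, 30 to 42 mm high) with six 14 mm notches 60 degrees apart. Origin: on the turntable's vertical axis at bench level. Its -x points at the plunger's starting notch; on the +x side stands the dial gauge (stand 212 mm high at 138 mm from the axis; dial at 50 mm, 132 to 188 high).
- turntable (a joint): Angle (rad) of the turntable with the six-stud wheel hub and the arm that carries the plunger. 0 at the starting notch, positive anticlockwise from above; next notches at +-1.047, end stops at +-1.4. Friction (0.15 N m) keeps it where left; with the plunger up in a notch it is locked, with about 0.015 of play. Hub flange 128 mm across; studs reach 111 mm above the bench.
- plunger (a joint): How far the plunger is pressed straight down (m): 0 up and locked in a notch, 0.020 at the bottom stop. Return spring: about 4 N at first, 11 N at the bottom. The table is free from about 0.013. Let go between notches it rises only to about 0.012, its rounded 12 mm tooth rubbing under the ring, and springs up when a notch comes over it (caught within some 3 mm).
- cup_floor (a point): Centre of the inner floor of the orange plunger cup, 110 mm from the turntable's axis, 99 mm above the bench when up. The cup is open upward: inside 52 mm across and 14 deep, walls 4 mm, outside 60 mm across. It goes down with the plunger and round with the turntable; shut fingertips fit in it, press on its floor and push against its wall.
- mark_yellow: Yellow round marker, 24 mm across and 8 mm high, fixed on the base plate 150 mm from the axis, straight outward of the notch to turn to (one notch either clockwise or anticlockwise of the start). Origin: centre of its underside, 12 mm above the bench.
- mark_white: White marker of the same size beside the notch on the other side of the start; not the one wanted. Origin as for the yellow one.
- dust_cap: Loose copper-coloured dust cap, 44 mm across and 20 mm high, resting on the middle of the hub, on the turntable's axis; its underside (origin) is 105 mm above the bench. It may turn with the table but must stay there.
- wheel_nut: Loose steel wheel nut, 26 mm across and 34 mm high, standing on the base plate behind the hub. Origin: centre of its underside.
- impact_socket: Loose dark socket, 34 mm across and 80 mm high, standing on the base plate behind the hub. Origin: centre of its underside.
- spray_can: Loose red and white can, 66 mm across and 190 mm high, on the bench at the left. Origin: centre of its underside.
- parts_bin: Loose empty blue open bin, 160 x 110 x 70 mm, on the bench at the right. Origin: centre of its underside.
- wrench: Loose steel wrench lying on the bench at the right. Origin: underside.
- brush: Loose brush lying on the bench at the left. Origin: underside.
There are look-alikes about, which are no part of the job. Several things have the shape of the dust_cap; the one meant has the colours described above.

How it is judged:
By the outcome, as a careful person would: the job done as asked, in the order asked, and still so for the second after the job is handed in, with the robot touching nothing.
It also fails if it takes over 42 s, if anything falls off the work surface, if the arm or the gripper's body presses on something with over 40 N, if the wrist force passes 120 N, or if a joint passes its speed limit or range.

## Robot

A 6-joint arm with a two-finger parallel gripper is mounted at the origin on the work surface. World frame = base frame: x ahead of the robot, y to its left, z up, the work surface at z = 0. Lengths are in mm, angles in rad, forces in N, time in s.
With the tool pointing down it reaches from about 350 to 775 mm from the base axis. Payload 7.3 kg.
Tool frame: the origin (TCP) lies at the very end of the fingers, on their centre line; the grasp point (between the pads) lies 19 mm behind it; x points along the fingers, y is the direction in which the jaws open and shut, and the axes are right-handed (so a half turn about x gives the same grasp; the last joint's range is limited). The gripper opens to 92 mm and grips with 3 to 60 N. Pads are 19 mm wide; open, the fingers measure 130 mm over their backs; the gripper's body (75 mm by 190 mm) begins 47 mm behind the grasp point.
Start: joints at [-1.334, 0.342, 1.524, -0, 1.275, -0.146], TCP at [196.121, -487.013, 226.741] pointing down, gripper open.
Joint ranges: [-2.53, 2.53], [-0.77, 2.02], [0.04, 2.7], [-1, 4.14], [0.28, 2.66], [-3.11, 3.11]. Speed limits (rad/s): [2.57, 2.57, 3.14, 3.14, 3.14, 3.14].

## Interface

Orientations are given as [roll, pitch, yaw] about the fixed x, y, z axes, in that order (R = Rz(yaw) Ry(pitch) Rx(roll)).
In Python, from plant import sensors, capture, bot gives the robot as it stands.
- The arm moves only by the shell command python3 -m crank 'ROWS' [OPENING]. ROWS is JSON, a list of rows, each an object of numbers: "dx", "dy", "dz": the shift along the tool's x, y, z in cm; "spin": the turn about the tool's x in rad. A call has 1 to 20 rows; each row is the pose to reach, as a shift and turn from the pose commanded when the call began, along the tool's axes at that moment; what a row does not reach only later rows make up. A row lasts 1/12 s, in which the tool goes at most 41.7 mm and 7.16 degrees, less where a joint would pass 70% of its speed; a pose out of reach is approached as far as the arm can. A call with a gripper value outside its range is refused whole. OPENING is the opening in per cent of the stroke, from 0 (shut) to 100 (fully open), set as the call begins (- or left out, the last holds). The fingers move at their own pace and stop on an object; the grip force is fixed at half the most. Time passes only in rows, so rows that repeat a pose let the fingers close. It gives the time, the measured TCP pose, the force and the opening at its end, in the units of the state.
- sensors.get_obs(): the state, without advancing time (a new reading comes with each control period).
- capture(name): name is "scene" or "top"; returns a dict with "frame" (420x560x3 uint8, blue, green, red), "vfov" (degrees; the focal length in pixels is half the picture's height over the tangent of half this angle, whatever the lens; pixels are square), "cx", "cy" (the principal point, pixels), "view" (4x4, takes a point from world to camera coordinates). Camera axes: x right, y down, z forward; pixel columns grow to the right and rows downward; lengths in mm; the calibration is good to about 2 mm. A picture is of the moment at which its call begins. There is no depth.
- bot.close_job(): hands the job in, once; it reports no verdict.
The state is a dict: "time": time; "joint_positions": joint angles; "dq": joint speeds; "tau": joint torques, N m; "tool_pos": TCP position; "tcp_rot": TCP orientation; "contact_force": force on the tool from outside, world axes, zero at the start; "moment": the same for the moment, N m; "grip_width": finger opening in mm.
Only numpy, scipy, OpenCV 4.12 (cv2) and the standard library are available. Lean on these libraries where they do the work, as an engineer would, in place of code of your own. Each camera call takes 0.05 s, during which the arm holds its last target.

## Working session

There is one attempt and no reset: what is moved stays moved. The work goes in short steps, Python scripts to look and compute and a shell command to move; the robot and the scene stay as the last step left them, time stands still between calls to the robot, and variables do not carry over. Pictures are saved under pics/ and viewed, and the job is handed in when it is done.

```bash
ls; mkdir -p pics; cat > h.py <<'E'
import numpy as np, cv2
from plant import sensors, capture, bot
def ray(c,u,v):
    H=c["frame"].shape[0]; f=H/2/np.tan(np.radians(c["vfov"])/2)
    V=np.array(c["view"]); R=V[:3,:3]; t=V[:3,3]
    d=R.T@np.array([(u-c["cx"])/f,(v-c["cy"])/f,1.]); return -R.T@t,d
def onz(c,u,v,z):
    o,d=ray(c,u,v); return o+d*(z-o[2])/d[2]
def proj(c,p):
    H=c["frame"].shape[0]; f=H/2/np.tan(np.radians(c["vfov"])/2)
    V=np.array(c["view"]); q=V[:3,:3]@np.array(p,float)+V[:3,3]
    return c["cx"]+f*q[0]/q[2], c["cy"]+f*q[1]/q[2]
E
python3 - <<'E'
from h import *
for n in("scene","top"):
    c=capture(n); cv2.imwrite(f"pics/{n}0.png",c["frame"]); print(n,c["vfov"],c["cx"],c["cy"],ray(c,c["cx"],c["cy"]))
o=sensors.get_obs(); print({k:np.round(v,3) for k,v in o.items()})
E
```

```text
pics
scene 51.812941475982136 281.455848739027 209.23231301103812 (array([1357.12450472,  633.60199601,  834.23212969]), array([-0.63417242, -0.51182537, -0.57953442]))
top 46.93213162151319 280.24137683767356 210.86849012401464 (array([ 462.50441435,  -25.21594116, 1285.61907813]), array([ 0.07356776, -0.01390268, -0.99719331]))
{'time': np.float64(0.1), 'joint_positions': array([-1.334,  0.343,  1.525,  0.   ,  1.275, -0.146]), 'dq': array([ 0.002, -0.001, -0.001, -0.001,  0.001, -0.001]), 'tau': array([ 1.0000e-03, -4.3200e+01, -2.4469e+01,  7.2000e-02,  5.3000e-02,
       -0.0000e+00]), 'tool_pos': array([ 196.036, -486.66 ,  226.121]), 'tcp_rot': array([-1.721,  1.569,  1.803]), 'contact_force': array([ 0.795, -0.467,  0.073]), 'moment': array([-0.009, -0.053,  0.039]), 'grip_width': np.float64(91.704)}
```

View pics/scene0.png

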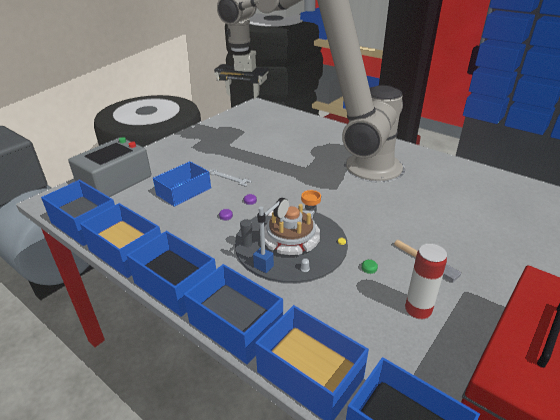

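View pics/top0.png

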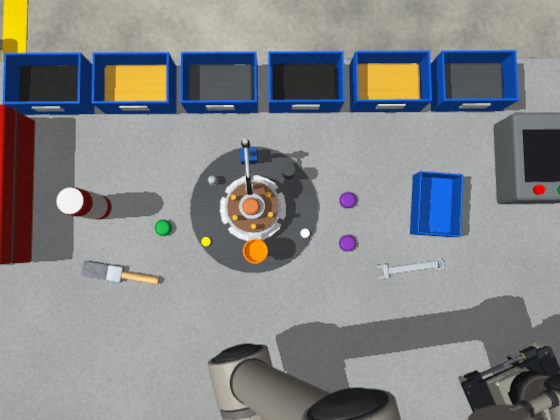

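The top view shows the orange cup at (256,251), the yellow marker at (206,241), the white marker at (305,233), the copper cap at (251,206), and the gauge stand at (247,150). The green cap at (163,228) and the purple caps at (348,200) and (348,243) have the dust cap's shape but not its colour. Next I measure positions and check an enlarged crop.

```bash
python3 - <<'E'
from h import *
c=capture("top"); f=c["frame"]; hsv=cv2.cvtColor(f,cv2.COLOR_BGR2HSV)
cv2.imwrite("pics/crop1.png",cv2.resize(f[130:290,170:350],None,fx=4,fy=3.75*4/3.75,interpolation=cv2.INTER_CUBIC)[:600])
def blob(c,lo,hi,x0,x1,y0,y1):
    h=cv2.cvtColor(c["frame"],cv2.COLOR_BGR2HSV); m=cv2.inRange(h,lo,hi); z=np.zeros_like(m); z[y0:y1,x0:x1]=m[y0:y1,x0:x1]
    n,l,s,ce=cv2.connectedComponentsWithStats(z); i=1+np.argmax(s[1:,4]); return ce[i],s[i]
y,s=blob(c,(24,150,120),(35,255,255),190,225,225,255); print("yel",y,s,onz(c,*y,20))
w,s=blob(c,(0,0,200),(180,60,255),295,315,225,242); print("wh",w,s,onz(c,*w,20))
o,s=blob(c,(8,200,100),(20,255,255),235,280,232,270); print("cup",o,s,onz(c,*o,113))
# base disc
g=cv2.cvtColor(f,cv2.COLOR_BGR2GRAY)
m=cv2.inRange(hsv,(0,0,30),(180,90,85)); z=np.zeros_like(m); z[140:280,185:325]=m[140:280,185:325]
cn=max(cv2.findContours(z,cv2.RETR_EXTERNAL,cv2.CHAIN_APPROX_NONE)[0],key=cv2.contourArea)
h=cv2.convexHull(cn); e=cv2.fitEllipse(h); print(e,onz(c,*e[0],12))
d=capture("scene"); cv2.imwrite("pics/crop2.png",cv2.resize(d["frame"][170:290,220:380],None,fx=5,fy=5,interpolation=cv2.INTER_CUBIC))
y,s=blob(d,(24,150,120),(35,255,255),330,355,230,250); print("yel",y,s,onz(d,*y,18))
E
```

```text
yel [205.85915493 241.01408451] [201 237  10   9  71] [479.13271926 151.91592264  20.        ]
wh [304.71428571 232.80952381] [301 229   9   9  63] [ 497.6387585  -106.23808932   20.        ]
cup [255.0720524  250.73580786] [243 239  25  24 458] [453.1375156   20.31585886 113.        ]
((283.53192138671875, 209.08489990234375), (54.39494323730469, 100.97366333007812), 5.196554183959961) [561.09742172 -51.71785111  12.        ]
yel [341.375 240.975] [338 238   8   7  40] [482.17756584 152.88296551  18.        ]
```

```bash
sleep 0
```

```text
(no output)
```

View pics/crop1.png

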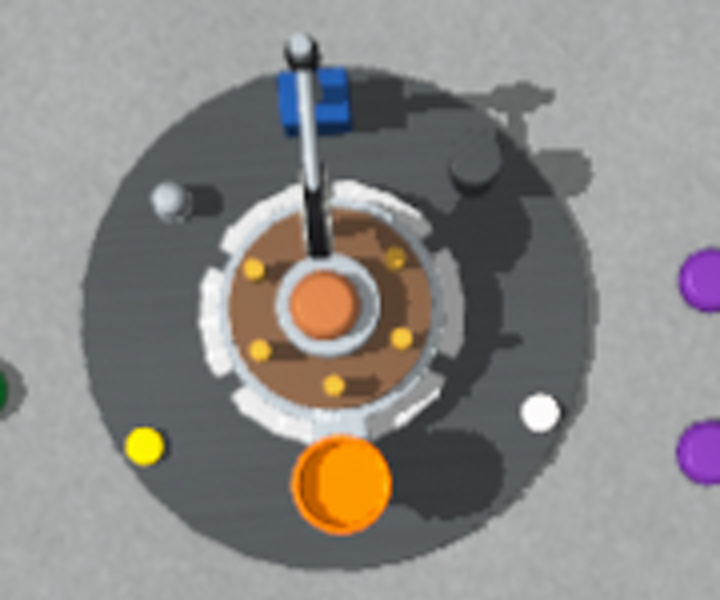

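View pics/crop2.png

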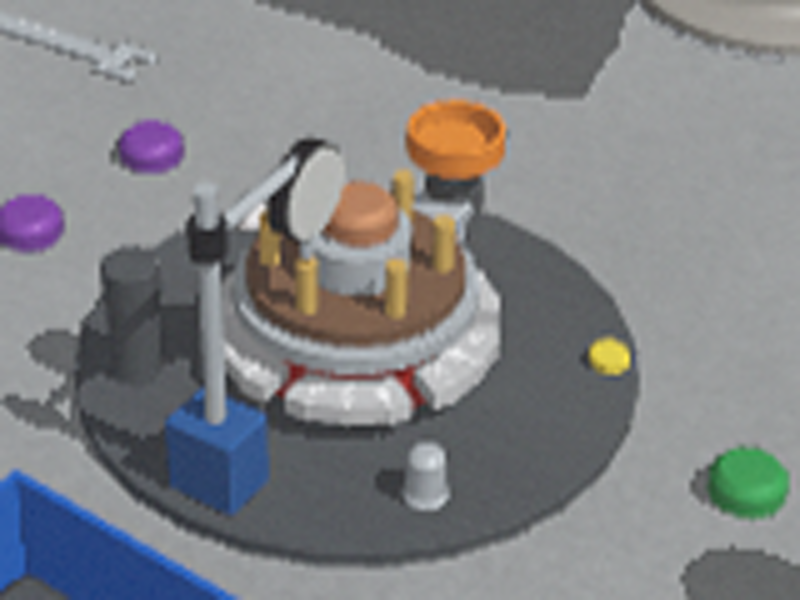

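The crops confirm it: the yellow marker is on the robot's left, so the turn is clockwise from above (-1.047), and the copper cap sits on the hub. The marker spacing of 258.8 mm compares with 259.8 expected. The axis derived from the markers puts the cup at (453.5, 20.3), against (453.1, 20.3) measured.

```bash
cat >> h.py <<'E'
from scipy.spatial.transform import Rotation as Ro
Y=np.array([479.1,151.9]);W=np.array([497.6,-106.2])
u=(Y-W)/np.linalg.norm(Y-W); n=np.array([u[1],-u[0]]); AX=(Y+W)/2+75*n
def cup(th,r=110):  # th = turntable angle (neg: clockwise)
    a=np.arctan2(-n[1],-n[0])+th; return AX+r*np.array([np.cos(a),np.sin(a)])
def st():
    o=sensors.get_obs(); R=Ro.from_euler("xyz",o["tcp_rot"]).as_matrix(); return o,R
E
python3 - <<'E'
from h import *
o,R=st(); print(np.round(R,3)); print(AX,cup(0),cup(-1.047))
p=np.array([*cup(0),200]); print(np.round(R.T@(p-o["tool_pos"])/10,2))
# spin to bring +-y to tangential (world u)
for s in(1,-1):
    t=np.array([*(s*u),0]); b=R.T@t; print("spin",s,np.arctan2(b[2],b[1]))
E
```

```text
[[-0.     0.374 -0.928]
 [ 0.001 -0.928 -0.374]
 [-1.    -0.001 -0.   ]]
[563.15807604  28.21206667] [453.43956451  20.34770222] [501.47008777 119.28671793]
[  2.67 -37.43 -42.82]
spin 1 -2.830363834410189
spin -1 0.31122881917960393
```

```bash
python3 -m crank '[{"dy":-2,"dz":-2.3,"spin":0.02},{"dy":-4,"dz":-4.6,"spin":0.04},{"dy":-6.5,"dz":-7.4,"spin":0.06},{"dy":-9,"dz":-10.3,"spin":0.08},{"dy":-11.5,"dz":-13.2,"spin":0.1},{"dy":-14,"dz":-16,"spin":0.12},{"dy":-16.5,"dz":-18.9,"spin":0.14},{"dy":-19,"dz":-21.7,"spin":0.16},{"dy":-21.5,"dz":-24.6,"spin":0.18},{"dy":-24,"dz":-27.5,"spin":0.2},{"dy":-26.5,"dz":-30.3,"spin":0.22},{"dy":-29,"dz":-33.2,"spin":0.24},{"dy":-31.5,"dz":-36,"spin":0.26},{"dy":-33.5,"dz":-38.3,"spin":0.28},{"dy":-35.5,"dz":-40.6,"spin":0.3},{"dx":1,"dy":-36.8,"dz":-42.1,"spin":0.31},{"dx":2,"dy":-37.4,"dz":-42.8,"spin":0.31},{"dx":2.6,"dy":-37.4,"dz":-42.8,"spin":0.31},{"dx":2.6,"dy":-37.4,"dz":-42.8,"spin":0.31},{"dx":2.6,"dy":-37.4,"dz":-42.8,"spin":0.31}]' 0
python3 - <<'E'
from h import *
o,R=st(); print(np.round(R,3),np.round(o["joint_positions"],2),o["contact_force"],o["grip_width"])
p=np.array([*cup(0),99]); print(np.round(R.T@(p-o["tool_pos"])/10,2))
c=capture("scene"); cv2.imwrite("pics/crop3.png",cv2.resize(c["frame"][130:290,220:380],None,fx=3.7,fy=3.7,interpolation=cv2.INTER_CUBIC))
c=capture("top"); cv2.imwrite("pics/top3.png",c["frame"])
E
```

```text
[[-0.     0.374 -0.928]
 [ 0.001 -0.928 -0.374]
 [-1.    -0.001 -0.   ]] [-1.33  0.34  1.52  0.    1.28 -0.15] [-0.10494837  0.42977774 -0.06578593] 92.10069319505286
[ 12.77 -37.42 -42.81]invalid input at $[0]: expected keys dx, dy, dz, spin
```

All four keys are required in every row.

```bash
python3 -m crank '[{"dx":0,"dy":-2,"dz":-2.3,"spin":0.02},{"dx":0,"dy":-4,"dz":-4.6,"spin":0.04},{"dx":0,"dy":-6.5,"dz":-7.4,"spin":0.06},{"dx":0,"dy":-9,"dz":-10.3,"spin":0.08},{"dx":0,"dy":-11.5,"dz":-13.2,"spin":0.1},{"dx":0,"dy":-14,"dz":-16,"spin":0.12},{"dx":0,"dy":-16.5,"dz":-18.9,"spin":0.14},{"dx":0,"dy":-19,"dz":-21.7,"spin":0.16},{"dx":0,"dy":-21.5,"dz":-24.6,"spin":0.18},{"dx":0,"dy":-24,"dz":-27.5,"spin":0.2},{"dx":0,"dy":-26.5,"dz":-30.3,"spin":0.22},{"dx":0,"dy":-29,"dz":-33.2,"spin":0.24},{"dx":0,"dy":-31.5,"dz":-36,"spin":0.26},{"dx":0,"dy":-33.5,"dz":-38.3,"spin":0.28},{"dx":0,"dy":-35.5,"dz":-40.6,"spin":0.3},{"dx":1,"dy":-36.8,"dz":-42.1,"spin":0.31},{"dx":2,"dy":-37.4,"dz":-42.8,"spin":0.31},{"dx":2.6,"dy":-37.4,"dz":-42.8,"spin":0.31},{"dx":2.6,"dy":-37.4,"dz":-42.8,"spin":0.31},{"dx":2.6,"dy":-37.4,"dz":-42.8,"spin":0.31}]' 0
python3 - <<'E'
from h import *
o,R=st(); print(o["time"],np.round(R,3),np.round(o["joint_positions"],2),o["contact_force"],o["grip_width"])
p=np.array([*cup(0),99]); print(np.round(R.T@(p-o["tool_pos"])/10,2))
c=capture("scene"); cv2.imwrite("pics/crop3.png",cv2.resize(c["frame"][130:290,220:380],None,fx=3.7,fy=3.7,interpolation=cv2.INTER_CUBIC))
c=capture("top"); cv2.imwrite("pics/top3.png",c["frame"])
E
```

```text
time: 1.97
tool_pos: [452.7, 18.8, 200.3]
tcp_rot: [0.109, 1.569, -2.96]
contact_force: [0.5, 0.7, -0.1]
grip_width: 0.4
1.9667 [[-0.002  0.072 -0.997]
 [-0.    -0.997 -0.072]
 [-1.     0.     0.002]] [-0.13  0.24  1.75 -0.    1.15  1.37] [ 0.54725332  0.66396322 -0.08389257] 0.4225110969040669
[10.13 -0.15 -0.1 ]
```

View pics/crop3.png

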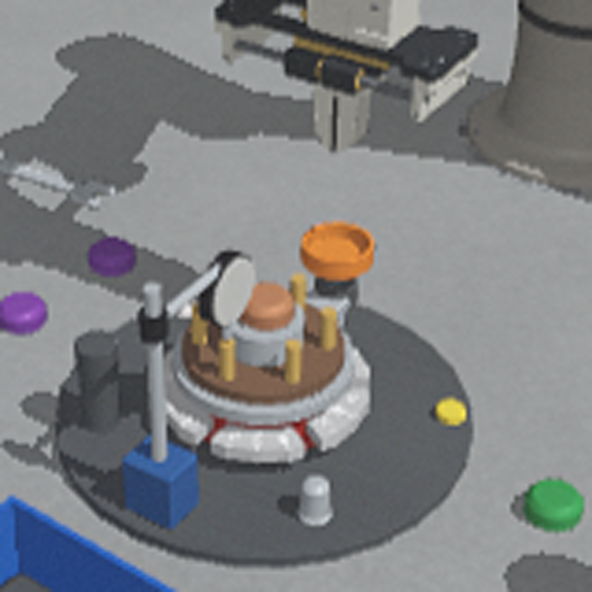

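The shut fingertips, at about (340,140) in the crop, hang above the cup at (338,250). I descend to just above the floor.

```bash
python3 -m crank '[{"dx":1.0,"dy":-0.15,"dz":-0.1,"spin":0},{"dx":2.5,"dy":-0.15,"dz":-0.1,"spin":0},{"dx":4,"dy":-0.15,"dz":-0.1,"spin":0},{"dx":5.5,"dy":-0.15,"dz":-0.1,"spin":0},{"dx":7,"dy":-0.15,"dz":-0.1,"spin":0},{"dx":8,"dy":-0.15,"dz":-0.1,"spin":0},{"dx":8.6,"dy":-0.15,"dz":-0.1,"spin":0},{"dx":9.1,"dy":-0.15,"dz":-0.1,"spin":0},{"dx":9.5,"dy":-0.15,"dz":-0.1,"spin":0},{"dx":9.5,"dy":-0.15,"dz":-0.1,"spin":0},{"dx":9.5,"dy":-0.15,"dz":-0.1,"spin":0}]'
python3 - <<'E'
from h import *
o,R=st(); print(o["time"],o["tool_pos"],o["contact_force"],o["moment"])
p=np.array([*cup(0),99]); print(np.round(R.T@(p-o["tool_pos"])/10,2))
c=capture("scene"); cv2.imwrite("pics/crop4.png",cv2.resize(c["frame"][150:250,260:380],None,fx=6,fy=6,interpolation=cv2.INTER_CUBIC))
E
```

```text
time: 2.98
tool_pos: [454.6, 21.2, 106.1]
tcp_rot: [2.782, 1.57, -0.287]
contact_force: [-0.7, 0.3, 0.2]
grip_width: 0.2
2.9833 [454.56489322  21.15681542 106.05015125] [-0.67882452  0.27925199  0.20592213] [0.02604054 0.03725689 0.01965041]
[0.7  0.07 0.12]
```

View pics/crop4.png

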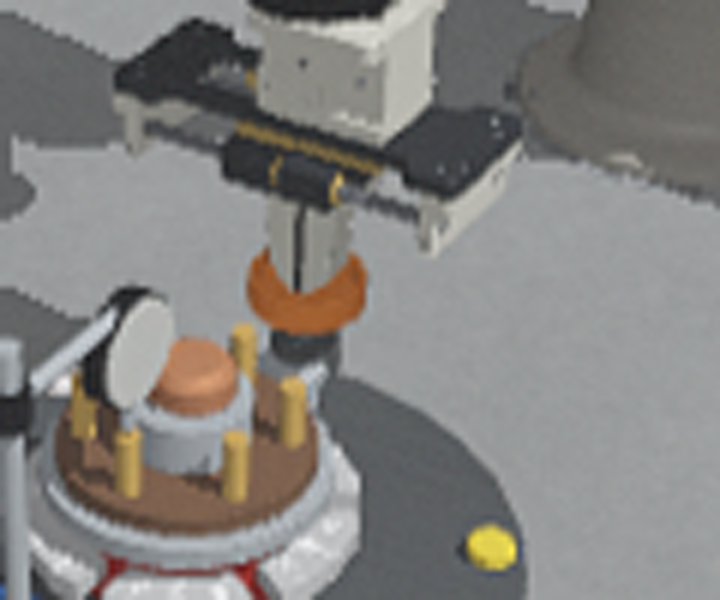

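The tips are inside the cup with no contact force. Now I press slowly.

```bash
python3 -m crank '[{"dx":0.3,"dy":0.07,"dz":0.1,"spin":0},{"dx":0.5,"dy":0.07,"dz":0.1,"spin":0},{"dx":0.7,"dy":0.07,"dz":0.1,"spin":0},{"dx":0.9,"dy":0.07,"dz":0.1,"spin":0},{"dx":1.1,"dy":0.07,"dz":0.1,"spin":0},{"dx":1.3,"dy":0.07,"dz":0.1,"spin":0},{"dx":1.5,"dy":0.07,"dz":0.1,"spin":0},{"dx":1.7,"dy":0.07,"dz":0.1,"spin":0},{"dx":1.7,"dy":0.07,"dz":0.1,"spin":0}]'
```

```text
time: 3.78
tool_pos: [453.5, 20.6, 88.9]
tcp_rot: [2.542, 1.57, -0.526]
contact_force: [-2.4, -1.0, 7.3]
grip_width: 0.4
```

The 7.3 N at 10 mm of travel fits the spring. I continue to about 17 mm.

```bash
python3 -m crank '[{"dx":0.2,"dy":0,"dz":0,"spin":0},{"dx":0.35,"dy":0,"dz":0,"spin":0},{"dx":0.5,"dy":0,"dz":0,"spin":0},{"dx":0.6,"dy":0,"dz":0,"spin":0},{"dx":0.7,"dy":0,"dz":0,"spin":0},{"dx":0.7,"dy":0,"dz":0,"spin":0},{"dx":0.7,"dy":0,"dz":0,"spin":0}]'
python3 - <<'E'
from h import *
o,R=st(); p0=o["tool_pos"]; print(p0,np.round(R,3),cup(0))
# arc in tool axes, start at 0, angle steps
for th in np.linspace(0,-1.0472,15):
    d=np.array([*(cup(th)-cup(0)),0]); print(round(-th,3),np.round(R.T@d/10,2))
E
```

```text
time: 4.37
tool_pos: [453.5, 20.6, 82.3]
tcp_rot: [2.617, 1.57, -0.452]
contact_force: [-3.6, -0.1, 11.2]
grip_width: 0.3
[453.48546658  20.56226907  82.30851261] [[ 0.001  0.073 -0.997]
 [-0.    -0.997 -0.073]
 [-1.     0.    -0.001]] [453.43956451  20.34770222]
-0.0 [0. 0. 0.]
0.075 [-0.   -0.82 -0.03]
0.15 [-0.   -1.64 -0.13]
0.224 [-0.   -2.45 -0.28]
0.299 [-0.   -3.24 -0.49]
0.374 [-0.   -4.02 -0.77]
0.449 [-0.   -4.77 -1.1 ]
0.524 [-0.   -5.5  -1.48]
0.598 [-0.   -6.19 -1.92]
0.673 [-0.   -6.86 -2.41]
0.748 [-0.   -7.48 -2.95]
0.823 [-0.   -8.06 -3.53]
0.898 [-0.   -8.59 -4.15]
0.972 [-0.   -9.08 -4.82]
1.047 [ 0.   -9.52 -5.51]
```

```bash
python3 -m crank '[{"dx":0,"dy":-0.4,"dz":0,"spin":0.037},{"dx":0,"dy":-0.82,"dz":-0.03,"spin":0.075},{"dx":0,"dy":-1.23,"dz":-0.07,"spin":0.112},{"dx":0,"dy":-1.64,"dz":-0.13,"spin":0.15},{"dx":0,"dy":-2.05,"dz":-0.2,"spin":0.187},{"dx":0,"dy":-2.45,"dz":-0.28,"spin":0.224},{"dx":0,"dy":-2.85,"dz":-0.38,"spin":0.262},{"dx":0,"dy":-3.24,"dz":-0.49,"spin":0.3},{"dx":0,"dy":-3.64,"dz":-0.63,"spin":0.337},{"dx":0,"dy":-4.02,"dz":-0.77,"spin":0.374},{"dx":0,"dy":-4.4,"dz":-0.93,"spin":0.41},{"dx":0,"dy":-4.77,"dz":-1.1,"spin":0.449},{"dx":0,"dy":-5.5,"dz":-1.48,"spin":0.524},{"dx":0,"dy":-5.5,"dz":-1.48,"spin":0.524},{"dx":0,"dy":-5.5,"dz":-1.48,"spin":0.524}]'
python3 - <<'E'
from h import *
o,R=st(); print(cup(-.524), o["contact_force"])
c=capture("scene"); cv2.imwrite("pics/crop5.png",cv2.resize(c["frame"][150:280,230:390],None,fx=4.5,fy=4.5,interpolation=cv2.INTER_CUBIC))
c=capture("top"); cv2.imwrite("pics/crop5t.png",cv2.resize(c["frame"][130:290,170:350],None,fx=3.5,fy=3.5,interpolation=cv2.INTER_CUBIC))
E
```

```text
time: 5.62
tool_pos: [464.6, 77.3, 82.4]
tcp_rot: [-2.189, 1.569, 0.502]
contact_force: [-2.2, 2.7, 10.0]
grip_width: 0.6
[464.22616177  76.3002808 ] [-2.20445308  2.7131179  10.02524393]
```

View pics/crop5.png

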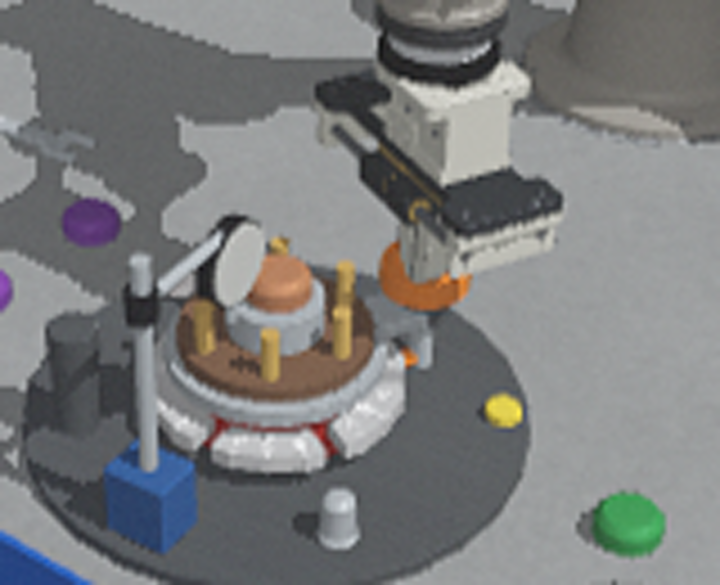

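View pics/crop5t.png

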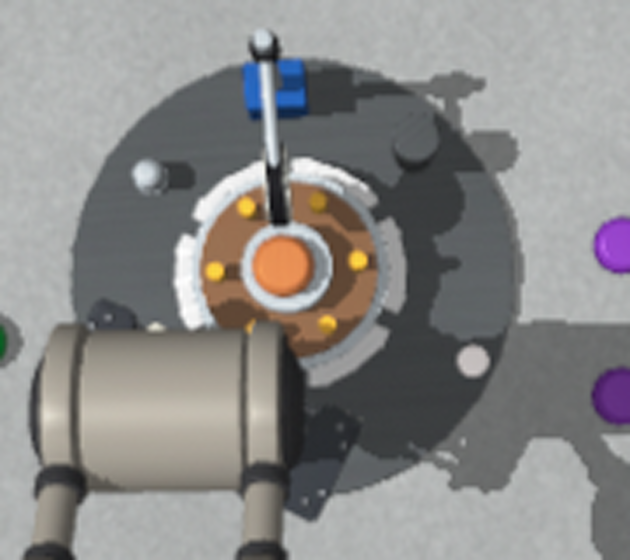

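The table is turning with the cup: the studs have rotated by about half a step and the cap is in place. Next I get the table angle from the studs and the second half of the arc.

```bash
cat >> h.py <<'E'
def tabang(c):
    h=cv2.cvtColor(c["frame"],cv2.COLOR_BGR2HSV); m=cv2.inRange(h,(17,120,100),(30,255,255))
    n_,l,s,ce=cv2.connectedComponentsWithStats(m); out=[]
    for i in range(1,n_):
        p=onz(c,*ce[i],109)[:2]-AX; r=np.hypot(*p)
        if s[i,4]>=6 and 35<r<65: out.append((round(r,1),round(np.degrees(np.arctan2(p[1],p[0]))%60,1),int(s[i,4])))
    return out
E
python3 - <<'E'
from h import *
c=capture("top"); print("now",tabang(c)); c["frame"]=cv2.imread("pics/top0.png"); print("start",tabang(c))
o,R=st(); p0=o["tool_pos"]
for th in np.linspace(-.524,-1.0472,8):
    d=np.array([*(cup(th)-p0[:2]),0]); print(round(-th-.524,3),np.round(R.T@d/10,2))
E
```

```text
now [(np.float64(49.4), np.float64(33.5), 27), (np.float64(49.4), np.float64(34.4), 27), (np.float64(49.2), np.float64(33.7), 32), (np.float64(50.3), np.float64(34.4), 26), (np.float64(49.6), np.float64(27.9), 6), (np.float64(50.0), np.float64(34.2), 25)]
start [(np.float64(49.1), np.float64(3.7), 31), (np.float64(49.9), np.float64(4.7), 27), (np.float64(49.1), np.float64(3.2), 30), (np.float64(50.2), np.float64(4.6), 30), (np.float64(49.9), np.float64(4.0), 25)]
0.0 [-0.    0.08 -0.01]
0.075 [ 0.   -0.74 -0.04]
0.149 [ 0.   -1.56 -0.14]
0.224 [ 0.   -2.36 -0.29]
0.299 [ 0.   -3.16 -0.5 ]
0.374 [ 0.01 -3.93 -0.78]
0.448 [ 0.01 -4.69 -1.11]
0.523 [ 0.01 -5.41 -1.49]
```

The studs went from 4.04° to 34.04°, exactly 30°, with no slip. Second half now.

```bash
python3 -m crank '[{"dx":0,"dy":-0.35,"dz":-0.02,"spin":0.037},{"dx":0,"dy":-0.74,"dz":-0.04,"spin":0.075},{"dx":0,"dy":-1.15,"dz":-0.09,"spin":0.112},{"dx":0,"dy":-1.56,"dz":-0.14,"spin":0.15},{"dx":0,"dy":-1.96,"dz":-0.21,"spin":0.187},{"dx":0,"dy":-2.36,"dz":-0.29,"spin":0.224},{"dx":0,"dy":-2.76,"dz":-0.39,"spin":0.262},{"dx":0,"dy":-3.16,"dz":-0.5,"spin":0.3},{"dx":0,"dy":-3.55,"dz":-0.64,"spin":0.337},{"dx":0,"dy":-3.93,"dz":-0.78,"spin":0.374},{"dx":0,"dy":-4.31,"dz":-0.94,"spin":0.41},{"dx":0,"dy":-4.69,"dz":-1.11,"spin":0.448},{"dx":0,"dy":-5.05,"dz":-1.3,"spin":0.487},{"dx":0,"dy":-5.41,"dz":-1.49,"spin":0.523},{"dx":0,"dy":-5.41,"dz":-1.49,"spin":0.523},{"dx":0,"dy":-5.41,"dz":-1.49,"spin":0.523}]'
python3 - <<'E'
from h import *
o,R=st(); print(cup(-1.0472), np.round(R.T@(np.array([*cup(-1.0472),99])-o["tool_pos"])/10,2), np.round(o["joint_positions"],2))
c=capture("top"); print("now",tabang(c))
E
```

```text
time: 7.1
tool_pos: [501.8, 120.0, 82.6]
tcp_rot: [-1.389, 1.568, 0.778]
contact_force: [-2.3, 4.9, 9.9]
grip_width: 0.1
[501.48830394 119.29905371] [-1.64  0.06 -0.04] [0.09 0.49 1.74 0.   0.91 2.63]
now [(np.float64(49.3), np.float64(3.6), 31), (np.float64(49.5), np.float64(4.6), 29), (np.float64(49.8), np.float64(3.5), 27), (np.float64(49.5), np.float64(5.2), 26), (np.float64(50.1), np.float64(4.5), 28)]
```

The table has turned 59.8°, well within the 3 mm catch. I let the plunger rise slowly under the tips so that I can check the lock while still inside the cup.

```bash
python3 -m crank '[{"dx":-0.2,"dy":0,"dz":0,"spin":0},{"dx":-0.4,"dy":0,"dz":0,"spin":0},{"dx":-0.6,"dy":0,"dz":0,"spin":0},{"dx":-0.8,"dy":0,"dz":0,"spin":0},{"dx":-1.0,"dy":0,"dz":0,"spin":0},{"dx":-1.2,"dy":0,"dz":0,"spin":0},{"dx":-1.4,"dy":0,"dz":0,"spin":0},{"dx":-1.4,"dy":0,"dz":0,"spin":0},{"dx":-1.4,"dy":0,"dz":0,"spin":0}]'
```

```text
time: 7.9
tool_pos: [501.6, 119.5, 96.3]
tcp_rot: [-1.468, 1.569, 0.699]
contact_force: [-0.7, 3.3, 5.9]
grip_width: 0.5
```

At z = 96.3 the plunger still pushes up with 5.9 N, so it has risen into the notch. I lift straight out.

```bash
python3 -m crank '[{"dx":-0.2,"dy":0.03,"dz":0,"spin":0},{"dx":-0.4,"dy":0.06,"dz":0,"spin":0},{"dx":-0.6,"dy":0.06,"dz":0,"spin":0},{"dx":-0.9,"dy":0.06,"dz":0,"spin":0},{"dx":-1.3,"dy":0.06,"dz":0,"spin":0},{"dx":-2,"dy":0.06,"dz":0,"spin":0},{"dx":-3,"dy":0.06,"dz":0,"spin":0},{"dx":-4.5,"dy":0.06,"dz":0,"spin":0},{"dx":-6.5,"dy":0.06,"dz":0,"spin":0},{"dx":-8.5,"dy":0.06,"dz":0,"spin":0},{"dx":-10.5,"dy":0.06,"dz":0,"spin":0},{"dx":-12,"dy":0.06,"dz":0,"spin":0},{"dx":-13,"dy":0.06,"dz":0,"spin":0},{"dx":-13,"dy":0.06,"dz":0,"spin":0}]'
python3 - <<'E'
from h import *
o,R=st(); print(np.round(R.T@np.array([-60,-280,0])/10,1))
E
```

```text
time: 9.07
tool_pos: [501.7, 118.4, 228.4]
tcp_rot: [-2.116, 1.566, 0.051]
contact_force: [0.7, -0.5, 0.4]
grip_width: 0.6
[ -0.   20.7 -19.8]
```

```bash
python3 -m crank '[{"dx":0,"dy":0.8,"dz":-0.8,"spin":0},{"dx":0,"dy":2.4,"dz":-2.3,"spin":0},{"dx":0,"dy":4.2,"dz":-4,"spin":0},{"dx":0,"dy":6.2,"dz":-5.9,"spin":0},{"dx":0,"dy":8.2,"dz":-7.8,"spin":0},{"dx":0,"dy":10.2,"dz":-9.7,"spin":0},{"dx":0,"dy":12.2,"dz":-11.6,"spin":0},{"dx":0,"dy":14.2,"dz":-13.5,"spin":0},{"dx":0,"dy":16.2,"dz":-15.5,"spin":0},{"dx":0,"dy":18.2,"dz":-17.4,"spin":0},{"dx":0,"dy":19.8,"dz":-18.9,"spin":0},{"dx":0,"dy":20.7,"dz":-19.8,"spin":0},{"dx":0,"dy":20.7,"dz":-19.8,"spin":0}]'
python3 - <<'E'
from h import *
c=capture("top"); print("now",tabang(c)); cv2.imwrite("pics/top6.png",c["frame"])
h=cv2.cvtColor(c["frame"],cv2.COLOR_BGR2HSV)
def b(h,lo,hi,x0,x1,y0,y1):
    m=cv2.inRange(h,lo,hi)[y0:y1,x0:x1]; n,l,s,ce=cv2.connectedComponentsWithStats(m); i=1+np.argmax(s[1:,4]); return ce[i]+[x0,y0],s[i,4]
o,a=b(h,(8,200,100),(20,255,255),195,290,210,270); print("cup",o,a,onz(c,*o,113),cup(-1.0472),cup(0))
d=capture("scene"); cv2.imwrite("pics/crop6.png",cv2.resize(d["frame"][150:280,230:390],None,fx=4.5,fy=4.5,interpolation=cv2.INTER_CUBIC))
# two-view height of cup rim
h2=cv2.cvtColor(d["frame"],cv2.COLOR_BGR2HSV); o2,a2=b(h2,(8,180,90),(20,255,255),300,360,180,240); print(o2,a2)
for z in (95,105,113): print(z,proj(d,[*cup(-1.0472),z]))
c0=cv2.imread("pics/scene0.png"); o0,a0=b(cv2.cvtColor(c0,cv2.COLOR_BGR2HSV),(8,180,90),(20,255,255),298,325,185,215); print("start",o0,a0)
for z in (95,105,113): print(z,proj(d,[*cup(0),z]))
E
```

```text
time: 10.15
tool_pos: [439.1, -164.2, 224.4]
tcp_rot: [0.857, 1.568, 3.021]
contact_force: [-0.4, -0.6, -0.7]
grip_width: 0.2
now [(np.float64(49.2), np.float64(4.4), 32), (np.float64(49.9), np.float64(5.6), 27), (np.float64(49.3), np.float64(3.7), 28), (np.float64(50.1), np.float64(4.9), 29), (np.float64(50.0), np.float64(5.0), 27)]
cup [214.39913232 231.53796095] 461 [500.55754774 118.28009779 113.        ] [501.48830394 119.29905371] [453.43956451  20.34770222]
[329.09042553 216.12765957] 188
95 (np.float64(329.62202922596737), np.float64(218.94486162530538))
105 (np.float64(329.8149854310758), np.float64(216.12271749014678))
113 (np.float64(329.97066616010267), np.float64(213.84575803122007))
start [310.84337349 197.02409639] 166
95 (np.float64(311.03544246949457), np.float64(199.57070131683264))
105 (np.float64(311.1341951108202), np.float64(196.83762647927549))
113 (np.float64(311.2138287576387), np.float64(194.63368830181463))
```

View pics/top6.png

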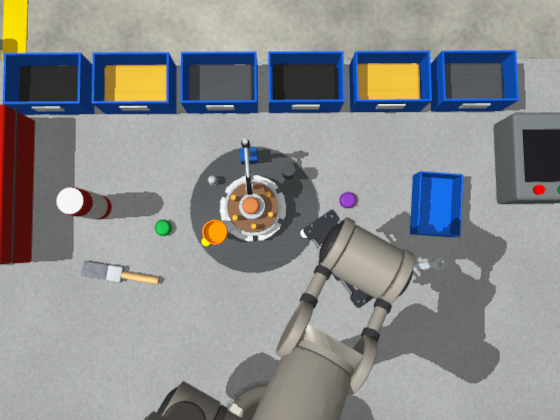

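View pics/crop6.png

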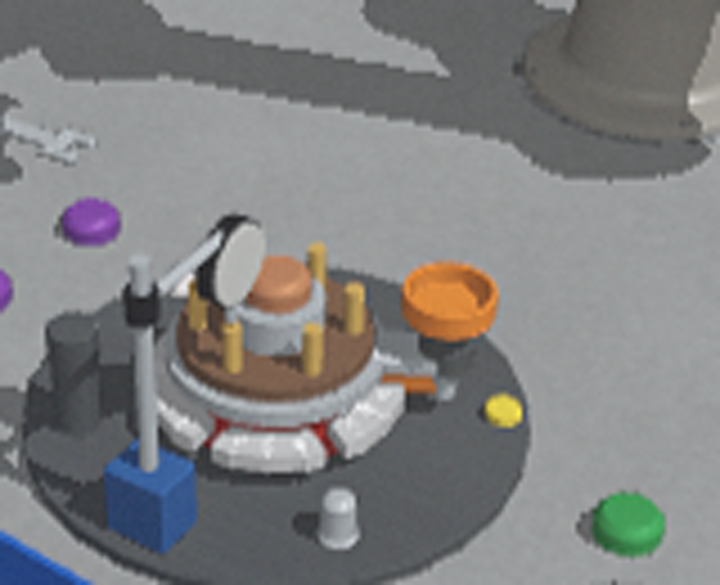

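```bash
python3 -c "
from plant import bot
print(bot.close_job())"
```

```text
the job is handed in; nothing more can be done
None
```

The plunger now sits locked in the notch beside the yellow marker, and I handed the job in at about 10.2 s. I pressed the cup down about 17 mm with the shut fingertips and turned it one notch clockwise. I then let it rise under the tips and moved the arm clear.

Last checks:
- **Table angle:** the studs show a turn of about 59.3°, within the stated lock play of 60°.
- **Cup position:** it measured (500.6, 118.3) mm against the computed (501.5, 119.3) mm. That small offset agrees with the angle reading.
- **Plunger height:** in the scene view the cup is at its starting height, so the plunger is fully up. While lifting out, it still pushed up with 5.9 N, about 3 mm below its top position.
- **Surroundings:** the copper cap is still centred on the hub. The wheel nut, socket, spray can, brush and bin look unmoved in the last pictures. One purple look-alike and part of the wrench were hidden by the arm in the last top view. That cap and the near end of the wrench showed unmoved in the scene view.
- **Forces:** the largest reading I saw was about 12 N, and about zero after moving clear.

No check failed. One call was refused before any motion because some rows lacked keys, and I retyped it.

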